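# Lock up a four-piece jigsaw linocut

## Task

Put the inked jigsaw-linocut picture back together on the lock-up bed, every piece right way up with the bottom of the picture along the bed's near side: pine trees against the fixed stop at the bed's left end, house to the right of the pines, sun at the right-hand (clamp) end, and boat between house and sun. Lay the pieces flat along the middle of the bed with their tongues in their neighbours' notches, then slide the clamp bar left by its knob until the four pieces are pushed tightly together against the stop, and leave it so. Do not disturb the three ink jars.

Things in the scene. Friction and masses are not known exactly. Their poses are not given: they have to be found in the camera images.
- bed: Lock-up bed: plywood board 100 mm (x) by 350 mm (y), 15 mm thick, fixed, no side rails. Origin: middle of the underside; x away from the robot, y left along the row. Fixed stop: dark batten at the left end, 16 mm high, inner face at y = +150 mm. Pieces lie centred on x = 0 (origins at x = -30 mm); when tight their origins are at y = +121 pines, +63 house, +5 boat, -53 mm sun.
- clamp (a joint): Travel of the clamp bar towards the stop (bed +y), m: 0 = open, bar face at bed y = -137 mm; starts at 0 to 0.006, leaving 49 mm or more of spare length, so lay the pieces about 13 mm apart; 0.055 = pieces tight. Slides with about 4 N plus the pieces' friction, stays where it is left.
- clamp_knob (a point): Top centre of the clamp bar's upright round black knob, 27 mm in diameter, 33 mm tall, its top 79 mm above the table. The bar below (dark wood, cork face) is 88 mm long (x), 24 mm thick (y), its top 45 mm above the table; its pushing face is 14 mm left (+y) of the knob's axis. Moves with the clamp.
- pines: Lino cut of three pine trees, inked dark green; plywood block 60 (x) by 58 (y) by 22 mm high, 0.12 kg. Left edge straight, tongue on the right (-y) edge: 28 mm wide, tip 8 mm, 16 mm long. Origin: underside, under the MIDDLE OF THE PICTURE'S LOWER EDGE; the block's middle is 30 mm along +x. x: up the picture; y: its left. Starts flat, turned up to 30 deg. Grip it across x.
- house: Lino cut of a house, inked rust red; plywood block 60 (x) by 58 (y) by 22 mm high, 0.12 kg. Notch to match in the left (+y) edge, tongue on the right (-y) edge: 28 mm wide, tip 8 mm, 16 mm long. Origin: underside, under the MIDDLE OF THE PICTURE'S LOWER EDGE; the block's middle is 30 mm along +x. x: up the picture; y: its left. Starts flat, turned up to 30 deg. Grip it across x.
- boat: Lino cut of a sailing boat, inked black; plywood block 60 (x) by 58 (y) by 22 mm high, 0.12 kg. Notch to match in the left (+y) edge, tongue on the right (-y) edge: 28 mm wide, tip 8 mm, 16 mm long. Origin: underside, under the MIDDLE OF THE PICTURE'S LOWER EDGE; the block's middle is 30 mm along +x. x: up the picture; y: its left. Starts flat, turned up to 30 deg. Grip it across x.
- sun: Lino cut of a sun with rays over a hill, inked ochre yellow; plywood block 60 (x) by 58 (y) by 22 mm high, 0.12 kg. Notch to match in the left (+y) edge, right edge straight. Origin: underside, under the MIDDLE OF THE PICTURE'S LOWER EDGE; the block's middle is 30 mm along +x. x: up the picture; y: its left. Starts flat, turned up to 30 deg. Grip it across x.
- ink_ochre: Bystander: closed white ink jar with its lid and band in ochre-yellow, 48 mm in diameter, 50 mm tall; origin: middle of the underside. To be left standing where it is.
- ink_moss: Bystander: closed white ink jar with its lid and band in dark green, 48 mm in diameter, 50 mm tall; origin: middle of the underside. To be left standing where it is.
- ink_black: Bystander: closed white ink jar with its lid and band in black, 48 mm in diameter, 50 mm tall; origin: middle of the underside. To be left standing where it is.

How it is judged:
At the end, for the whole second after the job is handed in: Flat on the bed from the stop: pines, house, boat, sun, right way up; along the bed each within 5 mm of its tight place, across it within 15 mm of the middle and 5 mm of its neighbour, turned under 0.08 rad; clamp at 0.050 to 0.058 m; all at rest, jars moved under 12 mm (y of pines in the frame of bed between 0.116 and 0.126 m and x of pines in the frame of bed between -0.045 and -0.015 m and z of pines in the frame of bed between 0.012 and 0.018 m and angle between the x axis of each of pines, house, boat, sun and the x axis of bed, either way round below 0.08 rad and angle between each of pines, house, boat, sun's own z axis and vertical below 0.05 rad and linear speed of each of pines, house, boat, sun below 0.02 m/s and y of house in the frame of bed between 0.058 and 0.068 m and x of house in the frame of bed between -0.045 and -0.015 m and z of house in the frame of bed between 0.012 and 0.018 m and x of house in the frame of pines between -0.005 and 0.005 m and y of boat in the frame of bed between 0 and 0.01 m and x of boat in the frame of bed between -0.045 and -0.015 m and z of boat in the frame of bed between 0.012 and 0.018 m and x of boat in the frame of house between -0.005 and 0.005 m and y of sun in the frame of bed between -0.058 and -0.048 m and x of sun in the frame of bed between -0.045 and -0.015 m and z of sun in the frame of bed between 0.012 and 0.018 m and x of sun in the frame of boat between -0.005 and 0.005 m and value of joint clamp between 0.05 and 0.058 m and velocity of joint clamp below 0.005 m/s); the robot touches nothing.
It fails at once if the ink jar ink_ochre is moved more than 12 mm (distance of ink_ochre from where it was at the start of the episode above 0.012 m).
It fails at once if the ink jar ink_moss is moved more than 12 mm (distance of ink_moss from where it was at the start of the episode above 0.012 m).
It fails at once if the ink jar ink_black is moved more than 12 mm (distance of ink_black from where it was at the start of the episode above 0.012 m).
It also fails if it takes over 109 s, if anything falls off the work surface, if the arm or the gripper's body presses on something with over 40 N, if the wrist force passes 120 N, or if a joint passes its speed limit or range.

## Robot

A 6-joint arm with a two-finger parallel gripper is mounted at the origin on a cart in front of the work surface, level with it; the furniture and walls round the work are solid. World frame = base frame: x ahead of the robot, y to its left, z up, the work surface at z = 0. Lengths are in m, angles in rad, forces in N, time in s.
With the tool pointing down it reaches from about 0.375 to 0.9 m from the base axis. Payload 3.1 kg.
Tool frame: the origin (TCP) lies midway between the tips of the shut fingers; the grasp point (between the pads) lies manip.grip_depth behind it (manip.grip_depth is the distance from the TCP to the grasp point, in m); z points along the fingers, y is the direction in which the jaws open and shut (so a half turn about z gives the same grasp; the last joint's range is limited). The gripper opens to 85 mm and grips with 20 to 120 N. Pads are 22 mm wide; open, the fingers measure 114 mm over their backs; the gripper's body (76 mm by 85 mm) begins 54 mm behind the grasp point. The pads swing forward as they close: fully open they stand 13 mm farther back than shut.
Start: joints at [0.954, 0.527, 1.433, -0, 1.181, -0.178], TCP at [0.265, 0.566, 0.231] pointing down, gripper open.
Joint ranges: [-3.08, 3.08], [-0.75, 2.2], [0.22, 2.44], [-1.43, 4.57], [0, 2.65], [-2.85, 2.85]. Speed limits (rad/s): [2.79, 2.79, 3.14, 3.14, 3.14, 3.14].

## Interface

Orientations are given as a unit quaternion [x, y, z, w].
In Python, from station import manip, vision gives the robot as it stands.
- The arm moves only by the shell command python3 -m crank 'ROWS' [FORCE]. ROWS is JSON, a list of rows, each an object with "grip": the closure, from 0 (fully open) to 1 (shut); "offset": the shift along the tool's x, y, z in mm, a list of three; "angular": the turn, a rotation vector about the tool's x, y, z in degrees, a list of three. A call has 1 to 10 rows; each row is the pose to reach, as a shift and turn from the pose commanded when the call began, along the tool's axes at that moment; what a row does not reach only later rows make up. A row lasts 1/10 s, in which the tool goes at most 50 mm and 8.59 degrees, less where a joint would pass 70% of its speed; a pose out of reach is approached as far as the arm can. A call with a gripper value outside its range is refused whole. The fingers move at their own pace and stop on an object; FORCE is the grip in N (left out, the last holds). Time passes only in rows, so rows that repeat a pose let the fingers close. It gives the time, the measured TCP pose, the force and the opening at its end, in the units of the state.
- manip.sense(): the state, without advancing time (a new reading comes with each control period).
- vision.snapshot(name): name is "scene" or "top" or "wrist"; returns a dict with "pixels" (400x640x3 uint8, red, green, blue), "intrinsics" (3x3 intrinsics, pixels), "R" (3x3) and "t" (3): a world point X has camera coordinates R X + t. Camera axes: x right, y down, z forward; pixel columns grow to the right and rows downward; lengths in m; the calibration is good to about 2 mm. A picture is of the moment at which its call begins. There is no depth.
- manip.sign_off(): hands the job in, once; it reports no verdict.
The state is a dict: "t": time; "q": joint angles; "qd": joint speeds; "tau": joint torques, N m; "tcp_pos": TCP position; "tool_rot": TCP orientation; "force": force on the tool from outside, world axes, zero at the start; "ft_torque": the same for the moment, N m; "finger_gap": opening from 0.0 (shut) to 1.0 (fully open).
Only numpy, scipy, OpenCV 4.12 (cv2) and the standard library are available. Lean on these libraries where they do the work, as an engineer would, in place of code of your own. Each camera call takes 0.05 s, during which the arm holds its last target.

## Working session

There is one attempt and no reset: what is moved stays moved. The work goes in short steps, Python scripts to look and compute and a shell command to move; the robot and the scene stay as the last step left them, time stands still between calls to the robot, and variables do not carry over. Pictures are saved under pics/ and viewed, and the job is handed in when it is done.

```bash
ls; mkdir -p pics; python3 - <<'E'
from station import manip, vision
import cv2
print(manip.sense(), manip.grip_depth)
for n in ("scene","top","wrist"):
    s=vision.snapshot(n); cv2.imwrite(f"pics/{n}0.png",s["pixels"][:,:,::-1]); print(n,s["intrinsics"],s["R"],s["t"])
E
```

```text
pics
{'t': 0.0, 'q': array([ 9.53467901e-01,  5.28473222e-01,  1.43392397e+00, -9.10321276e-06,
        1.18140614e+00, -1.78482854e-01]), 'qd': array([ 8.65242509e-04,  4.64907071e-05, -5.26113148e-04,  4.19119364e-04,
       -1.61155111e-03,  7.22026896e-04]), 'tau': array([-1.32658646e-03, -4.42361748e+01, -1.78018463e+01, -3.28031347e-04,
        8.85247980e-03,  2.59861423e-06]), 'tcp_pos': array([0.26509545, 0.56518746, 0.2303224 ]), 'tool_rot': array([ 2.17664461e-01,  9.76023033e-01, -1.02061227e-03, -4.24424893e-04]), 'force': array([-0.74248825, -0.6927479 ,  0.38233931]), 'ft_torque': array([-0.00953507, -0.03480603, -0.02777992]), 'finger_gap': 0.9992527251446944} 0.0187
scene [[369.44710508   0.         316.24940784]
 [  0.         369.44710508 200.29647263]
 [  0.           0.           1.        ]] [[ 0.89799353 -0.43986456  0.01126013]
 [-0.30834212 -0.64733148 -0.69705602]
 [ 0.31389928  0.62247982 -0.71692825]] [-0.47524658  0.24766158  1.03421672]
top [[370.73047522   0.         317.87048047]
 [  0.         370.73047522 204.20248017]
 [  0.           0.           1.        ]] [[-0.02845737 -0.99933513 -0.022792  ]
 [-0.98235134  0.03217611 -0.18425675]
 [ 0.18486761  0.01714629 -0.98261385]] [0.08297577 0.57097057 1.03395198]
wrist [[275.30557533   0.         319.89975354]
 [  0.         275.30557533 193.17584755]
 [  0.           0.           1.        ]] [[ 0.42347126  0.90590801 -0.00166303]
 [ 0.86924081 -0.40581261  0.2823766 ]
 [ 0.25513234 -0.12102395 -0.95930219]] [-0.62393184 -0.03781073  0.37937661]
```

View pics/scene0.png

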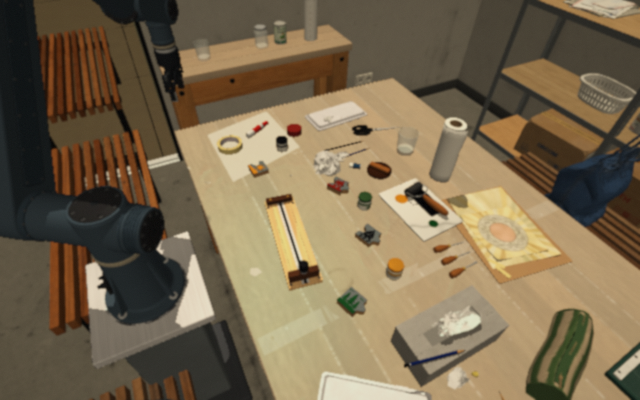

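View pics/top0.png

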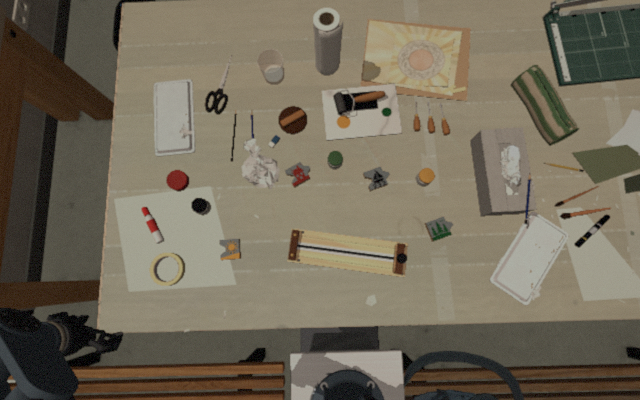

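View pics/wrist0.png

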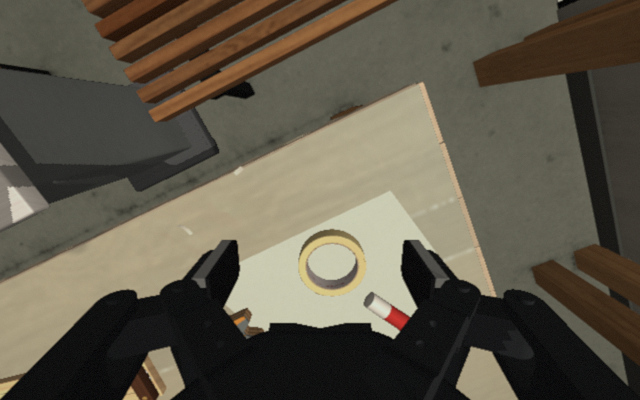

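The top view shows the bed at about (290–407, 230–275). The pieces are sun (230,249), house (298,174), boat (376,178) and pines (439,229), and the jars are black (200,206), green (335,158) and ochre (426,176). I'll enlarge it next.

```bash
python3 - <<'E'
import cv2
im=cv2.imread("pics/top0.png")
a=cv2.resize(im[150:290,190:320],None,fx=5,fy=4.2*5/4.2,interpolation=cv2.INTER_CUBIC)[:,:]
b=cv2.resize(im[150:290,340:470],None,fx=4,fy=4,interpolation=cv2.INTER_CUBIC)
a=cv2.resize(im[150:290,190:330],None,fx=4,fy=4,interpolation=cv2.INTER_CUBIC)
cv2.imwrite("pics/a.png",a);cv2.imwrite("pics/b.png",b)
E
```

```text
(no output)
```

View pics/a.png

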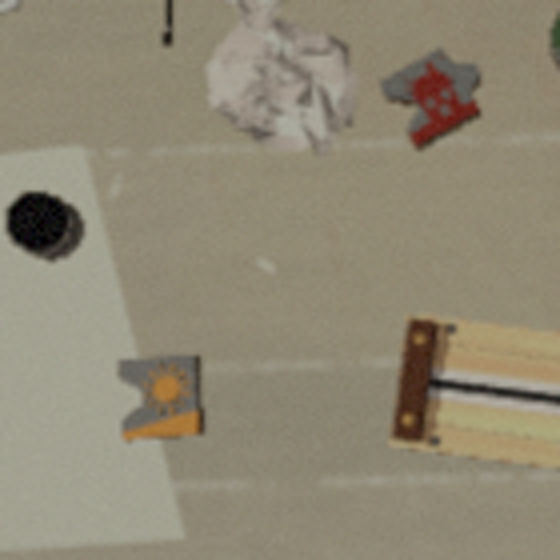

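View pics/b.png

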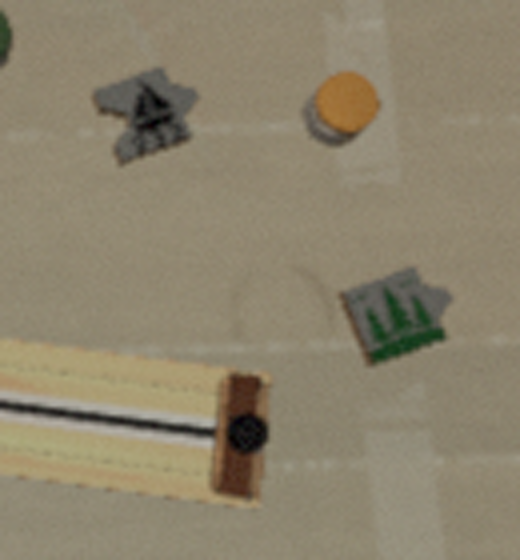

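```bash
python3 - <<'E'
import cv2,numpy as np
im=cv2.imread("pics/top0.png")
t=[im[y-20:y+20,x-20:x+20] for x,y in ((230,249),(298,174),(376,178),(439,229))]
t=[cv2.resize(a,None,fx=7,fy=7,interpolation=cv2.INTER_CUBIC) for a in t]
cv2.imwrite("pics/c.png",np.vstack([np.hstack(t[:2]),np.hstack(t[2:])]))
E
```

```text
(no output)
```

View pics/c.png

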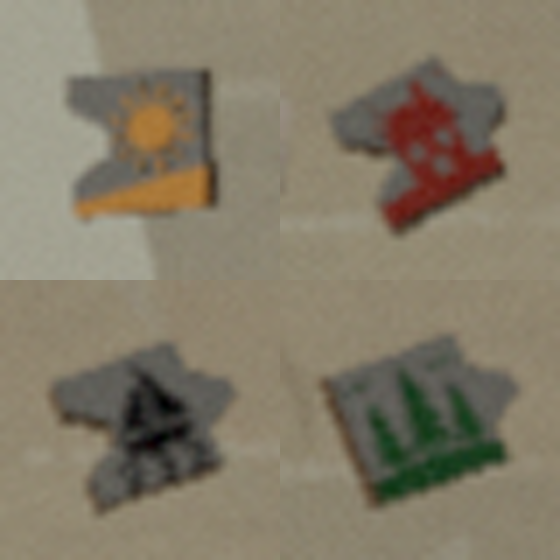

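```bash
cat > h.py <<'E'
import numpy as np, cv2
from scipy.optimize import least_squares
def back(s,px,z):
    K,R,t=s["intrinsics"],s["R"],s["t"]
    px=np.atleast_2d(px).astype(float); d=np.c_[px,np.ones(len(px))]@np.linalg.inv(K).T@R
    c=-R.T@t
    return c+d*((z-c[2])/d[:,2])[:,None]
def proj(s,X):
    c=np.asarray(X)@s["R"].T+s["t"]; p=c@s["intrinsics"].T
    return p[:,:2]/p[:,2:]
def fit(model,W):
    # 2D rigid fit -> x,y,yaw,resid(mm)
    model=np.asarray(model,float);W=np.asarray(W)[:,:2]
    f=lambda p:(np.c_[np.cos(p[2])*model[:,0]-np.sin(p[2])*model[:,1]+p[0],np.sin(p[2])*model[:,0]+np.cos(p[2])*model[:,1]+p[1]]-W).ravel()
    a=model[0]-model[2];b=W[0]-W[2]
    r=least_squares(f,[*W.mean(0),np.arctan2(b[1],b[0])-np.arctan2(a[1],a[0])])
    return r.x,np.abs(r.fun).max()*1000
E
python3 - <<'E'
from h import *
from station import vision
s=vision.snapshot("top"); print("cam",-s["R"].T@s["t"])
B=np.array([[.06,.029],[.06,-.029],[0,-.029],[0,.029]])
P={"sun":((230,249),[(68,78),(207,71),(210,200),(77,208)]),
"house":((298,174),[(52,115),(155,58),(225,165),(107,217)]),
"boat":((376,178),[(55,105),(175,62),(218,185),(97,225)]),
"pines":((439,229),[(45,100),(172,56),(225,175),(97,220)])}
for n,((x,y),q) in P.items():
    px=(np.array(q)+.5)/7-.5+[x-20,y-20]
    p,r=fit(B,back(s,px,.022)[:,:2]); c=p[:2]+.03*np.array([np.cos(p[2]),np.sin(p[2])])
    print(n,p.round(4),"deg",np.degrees(p[2]).round(1),"centre",c.round(4),"res",r.round(1))
px=np.array([[190+410/4,150+318/4],[340+271/4,150+372/4],[340+262/4,150+505/4],[190+390/4,150+442/4]])-.4
W=back(s,px,.015); p,r=fit([[.05,.175],[.05,-.175],[-.05,-.175],[-.05,.175]],W)
print("bed",p,np.degrees(p[2]),r)
k=back(s,[[340+247/4-.4,150+433/4-.4]],.079)[0]
c,sn=np.cos(p[2]),np.sin(p[2]); d=k[:2]-p[:2]; print("knob",k,"bed",c*d[0]+sn*d[1],-sn*d[0]+c*d[1])
for n,q in {"black":(190+38/4,150+222/4),"moss":(335,158),"ochre":(340+347/4,150+102/4)}.items(): print(n,back(s,[q],.05)[0].round(3))
E
```

```text
cam [0.37211075 0.04682055 1.1230719 ]
sun [0.4242 0.3307 0.0432] deg 2.5 centre [0.4542 0.332 ] res 3.2
house [0.6511 0.1144 0.4722] deg 27.1 centre [0.6778 0.128 ] res 4.9
boat [ 0.6257 -0.1192  0.2879] deg 16.5 centre [ 0.6545 -0.1107] res 2.0
pines [ 0.4667 -0.2967  0.3158] deg 18.1 centre [ 0.4952 -0.2874] res 3.2
bed [ 0.43437341 -0.01761739 -0.15423493] -8.83701063374371 3.7280596429820623
knob [ 0.40947836 -0.16234558  0.079     ] bed -0.0023657877757689537 -0.14683464907108892
black [0.582 0.417 0.05 ]
moss [0.714 0.01  0.05 ]
ochre [ 0.65 -0.26  0.05]
```

```bash
cat >> h.py <<'E'
from scipy.spatial.transform import Rotation as Ro
def plan(s,x,y,z,deg):
    """offset mm and angular deg to bring TCP to x,y,z, tool-y azimuth deg, pointing down"""
    R=Ro.from_quat(s["tool_rot"]); a=np.radians(deg)
    Y=np.array([np.cos(a),np.sin(a),0]);Z=np.array([0,0,-1.]);T=Ro.from_matrix(np.c_[np.cross(Y,Z),Y,Z])
    o=R.inv().apply(np.array([x,y,z])-s["tcp_pos"])*1000
    w=(R.inv()*T).as_rotvec(degrees=True)
    print("offset",o.round(1).tolist(),"angular",w.round(1).tolist(),"rows",int(np.ceil(max(np.linalg.norm(o)/50,np.linalg.norm(w)/8.59)))+1)
E
python3 - <<'E'
from h import *
from station import manip,vision
s=vision.snapshot("wrist");m=manip.sense();R=Ro.from_quat(m["tool_rot"])
print("cam in tool",R.inv().apply(-s["R"].T@s["t"]-m["tcp_pos"]), "cam axis in tool",R.inv().apply(s["R"][2]))
plan(m,.454,.332,.20,2.5)
E
```

```text
cam in tool [ 0.07171265 -0.00024441 -0.14297854] cam axis in tool [-2.82672700e-01  3.71865177e-04  9.59216350e-01]
offset [-270.0, -131.2, 30.9] angular [-0.1, 0.0, 62.4] rows 9
```

```bash
python3 -m crank '[{"grip":0,"offset":[-60,-30,8],"angular":[0,0,8.5]},{"grip":0,"offset":[-270,-131,31],"angular":[0,0,62.4]},{"grip":0,"offset":[-270,-131,31],"angular":[0,0,62.4]},{"grip":0,"offset":[-270,-131,31],"angular":[0,0,62.4]},{"grip":0,"offset":[-270,-131,31],"angular":[0,0,62.4]},{"grip":0,"offset":[-270,-131,31],"angular":[0,0,62.4]},{"grip":0,"offset":[-270,-131,31],"angular":[0,0,62.4]},{"grip":0,"offset":[-270,-131,31],"angular":[0,0,62.4]},{"grip":0,"offset":[-270,-131,31],"angular":[0,0,62.4]},{"grip":0,"offset":[-270,-131,31],"angular":[0,0,62.4]}]'
cat >> h.py <<'E'
T={"sun":(.4242,.3307,.0432),"house":(.6511,.1144,.4722),"boat":(.6257,-.1192,.2879),"pines":(.4667,-.2967,.3158)}
BED=(.4344,-.0176,-.1542)
def loc(p,pts):
    pts=np.asarray(pts,float);c,s=np.cos(p[2]),np.sin(p[2])
    return np.c_[c*pts[:,0]-s*pts[:,1]+p[0],s*pts[:,0]+c*pts[:,1]+p[1],pts[:,2] if pts.shape[1]>2 else 0*pts[:,0]]
def overlay(s,items,fn):
    im=np.ascontiguousarray(s["pixels"][:,:,::-1])
    for p,pts in items: cv2.polylines(im,[np.int32(proj(s,loc(p,pts)).round())],True,(255,0,255),1)
    cv2.imwrite(fn,im)
def sq(z,n=False): return [(.06,.029,z),(.06,-.029,z),(0,-.029,z),(0,.029,z)]
E
python3 - <<'E'
from h import *
from station import manip,vision
s=vision.snapshot("wrist"); overlay(s,[(T["sun"],sq(.022))],"pics/w1.png"); print(manip.sense()["tcp_pos"])
E
```

```text
t: 1.25
tcp_pos: [0.4542, 0.3325, 0.2003]
tool_rot: [0.691, 0.722, -0.0, -0.0]
force: [-0.2, 1.0, 0.2]
finger_gap: 0.999
[0.45403252 0.3327101  0.20031221]
```

View pics/w1.png

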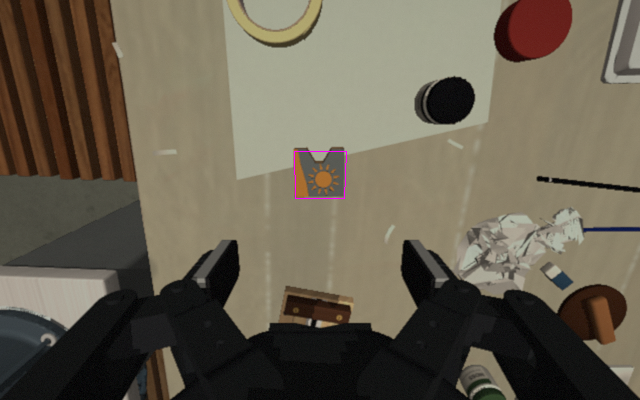

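The wrist picture shows the sun at (295–346, 149–198). The overlay agrees to about 2 mm, so the block is about 2 mm further to +y. Next I'll grasp it.

```bash
python3 -m crank '[{"grip":0,"offset":[2,0,50],"angular":[0,0,0]},{"grip":0,"offset":[2,0,100],"angular":[0,0,0]},{"grip":0,"offset":[2,0,150],"angular":[0,0,0]},{"grip":0,"offset":[2,0,185],"angular":[0,0,0]},{"grip":0,"offset":[2,0,199],"angular":[0,0,0]},{"grip":0,"offset":[2,0,199],"angular":[0,0,0]}]' 
python3 -m crank '[{"grip":1,"offset":[0,0,0],"angular":[0,0,0]},{"grip":1,"offset":[0,0,0],"angular":[0,0,0]},{"grip":1,"offset":[0,0,0],"angular":[0,0,0]},{"grip":1,"offset":[0,0,0],"angular":[0,0,0]},{"grip":1,"offset":[0,0,0],"angular":[0,0,0]}]' 40
python3 - <<'E'
from h import *
from station import manip,vision
s=vision.snapshot("wrist"); overlay(s,[],"pics/w2.png"); print(manip.sense()["tcp_pos"])
E
```

```text
t: 1.9
tcp_pos: [0.4529, 0.3344, -0.0003]
tool_rot: [0.691, 0.723, -0.002, -0.001]
force: [0.0, -0.8, 0.8]
finger_gap: 1.001
t: 2.4
tcp_pos: [0.4557, 0.3353, 0.0036]
tool_rot: [0.692, 0.722, 0.002, 0.001]
force: [-0.2, 0.8, 8.1]
finger_gap: 0.693
[0.45563962 0.33534627 0.00359567]
```

View pics/w2.png

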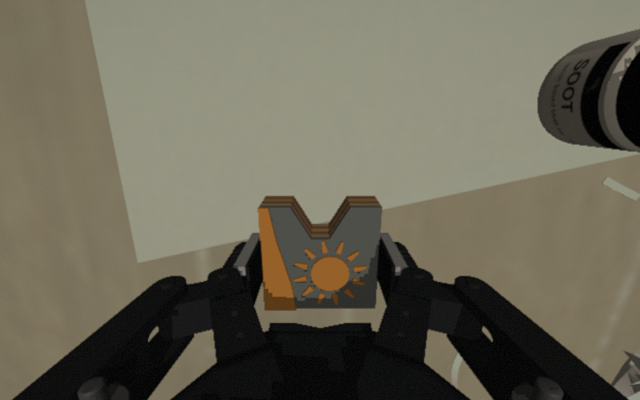

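```bash
python3 -m crank '[{"grip":1,"offset":[0,0,-30],"angular":[0,0,0]},{"grip":1,"offset":[0,0,-80],"angular":[0,0,0]},{"grip":1,"offset":[0,0,-130],"angular":[0,0,0]},{"grip":1,"offset":[0,0,-180],"angular":[0,0,0]},{"grip":1,"offset":[0,0,-200],"angular":[0,0,0]},{"grip":1,"offset":[0,0,-200],"angular":[0,0,0]}]'
python3 - <<'E'
from h import *
from station import manip,vision
p=loc(BED,[(0,-.092)])[0]; plan(manip.sense(),p[0],p[1],.2,np.degrees(BED[2]))
E
```

```text
t: 3.05
tcp_pos: [0.4564, 0.3356, 0.2061]
tool_rot: [0.692, 0.722, 0.005, 0.002]
force: [0.8, 0.2, -0.3]
finger_gap: 0.688
offset [-442.2, -55.3, 3.9] angular [0.5, -0.3, 11.3] rows 10
```

```bash
python3 -m crank '[{"grip":1,"offset":[-25,-3,0],"angular":[0,0,1]},{"grip":1,"offset":[-75,-9,0],"angular":[0,0,2]},{"grip":1,"offset":[-125,-15,0],"angular":[0,0,3]},{"grip":1,"offset":[-175,-22,0],"angular":[0,0,5]},{"grip":1,"offset":[-225,-28,0],"angular":[0,0,7]},{"grip":1,"offset":[-275,-34,0],"angular":[0,0,8]},{"grip":1,"offset":[-325,-40,0],"angular":[0,0,10]},{"grip":1,"offset":[-375,-47,0],"angular":[0,0,11.3]},{"grip":1,"offset":[-420,-53,0],"angular":[0,0,11.3]},{"grip":1,"offset":[-442,-55,0],"angular":[0,0,11.3]}]'
python3 -m crank '[{"grip":1,"offset":[0,0,0],"angular":[0,0,0]},{"grip":1,"offset":[0,0,0],"angular":[0,0,0]}]'
python3 - <<'E'
from h import *
from station import manip,vision
s=vision.snapshot("wrist"); z=.015
overlay(s,[(BED,[(.05,.175,z),(.05,-.175,z),(-.05,-.175,z),(-.05,.175,z)]),(BED,[(.05,.15,.031),(-.05,.15,.031)])],"pics/w3.png"); print(manip.sense())
np.savez("w3.npz",R=s["R"],t=s["t"],intrinsics=s["intrinsics"])
E
```

```text
t: 4.05
tcp_pos: [0.4171, -0.1127, 0.2003]
tool_rot: [0.761, 0.649, -0.001, -0.0]
force: [0.2, 0.1, -0.4]
finger_gap: 0.69
t: 4.25
tcp_pos: [0.417, -0.109, 0.2003]
tool_rot: [0.76, 0.65, -0.0, -0.002]
force: [0.2, 0.9, -1.8]
finger_gap: 0.695
{'t': 4.3, 'q': array([-5.14968096e-01,  3.19637280e-01,  1.93223073e+00,  4.86410455e-04,
        8.92799642e-01, -3.60796624e-01]), 'qd': array([ 0.02358013, -0.00904225, -0.00072152, -0.00269493,  0.00113454,
       -0.0011148 ]), 'tau': array([-7.17600603e-01, -2.96355861e+01, -1.34909239e+01, -3.26951535e-02,
       -3.56519781e-02,  1.57491295e-04]), 'tcp_pos': array([ 0.41705143, -0.10833904,  0.2004503 ]), 'tool_rot': array([ 7.59559321e-01,  6.50436190e-01, -3.45743759e-04, -1.51001864e-03]), 'force': array([-0.1458731 ,  0.07834558, -0.36214894]), 'ft_torque': array([ 0.00059223,  0.00447549, -0.0106748 ]), 'finger_gap': 0.6937094343323823}
```

View pics/w3.png

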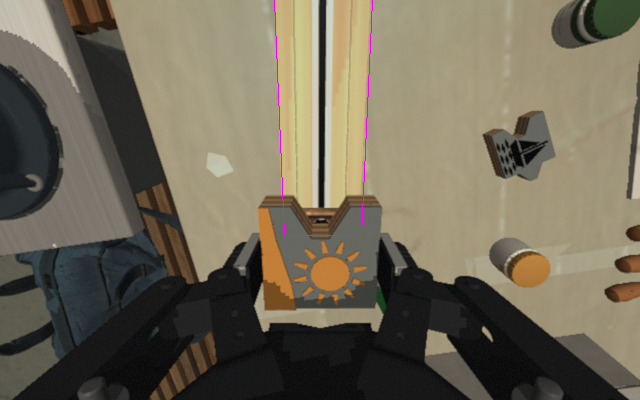

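```bash
python3 - <<'E'
from h import *
from station import manip,vision
s=vision.snapshot("top")
im=s["pixels"][:,:,::-1]
cv2.imwrite("pics/d.png",cv2.resize(im[222:280,282:332],None,fx=10,fy=10,interpolation=cv2.INTER_CUBIC))
z=.031;g=[]
for n,pts in (("stop",[(.044,.15,.031),(-.044,.15,.031),(.05,.175,.015),(-.05,.175,.015)]),):
  print(((proj(s,loc(BED,pts))-[282,222]+.5)*10).round())
E
```

```text
[[175.  88.]
 [135. 385.]
 [100.  64.]
 [ 53. 397.]]
```

View pics/d.png

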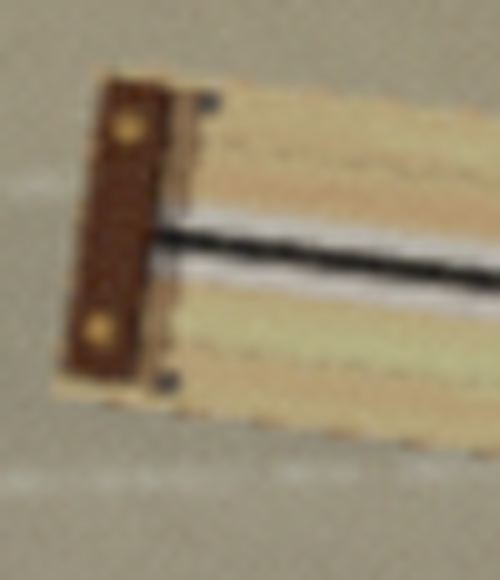

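The wrist view shows the bed edges coinciding with the overlay, and the top view confirms the stop's inner edge to about 1.5 mm. Next I'll lower the sun.

```bash
python3 -m crank '[{"grip":1,"offset":[0,3,40],"angular":[0,0,0]},{"grip":1,"offset":[0,3,90],"angular":[0,0,0]},{"grip":1,"offset":[0,3,130],"angular":[0,0,0]},{"grip":1,"offset":[0,3,160],"angular":[0,0,0]},{"grip":1,"offset":[0,3,175],"angular":[0,0,0]},{"grip":1,"offset":[0,3,180],"angular":[0,0,0]},{"grip":1,"offset":[0,3,180],"angular":[0,0,0]}]'
python3 -m crank '[{"grip":0.7,"offset":[0,0,0],"angular":[0,0,0]}]'
```

```text
t: 5.05
tcp_pos: [0.421, -0.1087, 0.0209]
tool_rot: [0.759, 0.651, -0.0, -0.001]
force: [-0.2, 0.1, -0.3]
finger_gap: 0.692
t: 5.15
tcp_pos: [0.4217, -0.1095, 0.022]
tool_rot: [0.759, 0.651, 0.0, 0.001]
force: [-0.5, 0.1, -0.0]
finger_gap: 0.688
```

```bash
python3 -m crank '[{"grip":0.7,"offset":[0,0,2],"angular":[0,0,0]},{"grip":0.7,"offset":[0,0,2],"angular":[0,0,0]},{"grip":0.7,"offset":[0,0,2],"angular":[0,0,0]}]'
```

```text
t: 5.45
tcp_pos: [0.4214, -0.1101, 0.0199]
tool_rot: [0.76, 0.65, 0.0, 0.001]
force: [-0.4, 0.0, -0.5]
finger_gap: 0.689
```

```bash
python3 -m crank '[{"grip":0.7,"offset":[0,0,1],"angular":[0,0,0]},{"grip":0.2,"offset":[0,0,1],"angular":[0,0,0]},{"grip":0.05,"offset":[0,0,1],"angular":[0,0,0]},{"grip":0,"offset":[0,0,1],"angular":[0,0,0]},{"grip":0,"offset":[0,0,-20],"angular":[0,0,0]},{"grip":0,"offset":[0,0,-70],"angular":[0,0,0]},{"grip":0,"offset":[0,0,-120],"angular":[0,0,0]},{"grip":0,"offset":[0,0,-170],"angular":[0,0,0]},{"grip":0,"offset":[0,0,-180],"angular":[0,0,0]},{"grip":0,"offset":[0,0,-180],"angular":[0,0,0]}]'
python3 - <<'E'
from h import *
from station import manip,vision
s=vision.snapshot("wrist"); z=.037
overlay(s,[(BED,[(.03,-.092+.029,z),(.03,-.092-.029,z),(-.03,-.121,z),(-.03,-.063,z)])],"pics/w4.png")
m=manip.sense();plan(m,.4952,-.2874,.2,18.1)
E
```

```text
t: 6.45
tcp_pos: [0.4222, -0.1104, 0.2011]
tool_rot: [0.759, 0.651, 0.001, 0.003]
force: [0.3, -0.2, 0.1]
finger_gap: 0.998
offset [-164.1, 100.7, -0.5] angular [0.0, 0.0, -26.9] rows 5
```

View pics/w4.png

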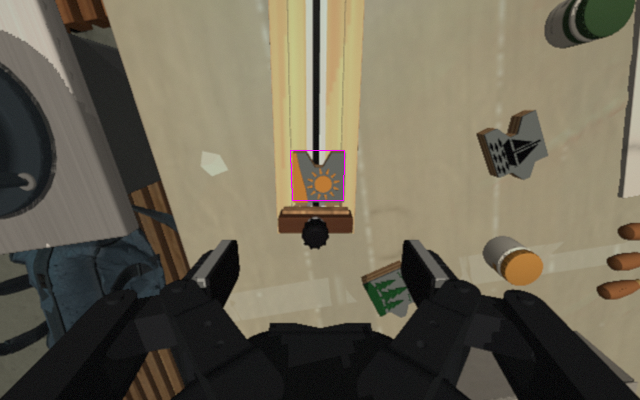

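The sun lies flat at (292–345, 151–202), matching the overlay, with the bar clear behind it. Pines next.

```bash
python3 -m crank '[{"grip":0,"offset":[-30,18,0],"angular":[0,0,-6]},{"grip":0,"offset":[-70,43,0],"angular":[0,0,-13]},{"grip":0,"offset":[-110,68,0],"angular":[0,0,-20]},{"grip":0,"offset":[-150,92,0],"angular":[0,0,-26.9]},{"grip":0,"offset":[-164,101,0],"angular":[0,0,-26.9]},{"grip":0,"offset":[-164,101,0],"angular":[0,0,-26.9]},{"grip":0,"offset":[-164,101,0],"angular":[0,0,-26.9]}]'
python3 - <<'E'
from h import *
from station import manip,vision
s=vision.snapshot("wrist"); overlay(s,[(T["pines"],sq(.022))],"pics/w5.png");plan(manip.sense(),.4952,-.2874,.004,18.1)
E
```

```text
t: 7.2
tcp_pos: [0.494, -0.286, 0.1964]
tool_rot: [0.588, 0.809, 0.0, -0.003]
force: [-0.6, -0.3, -0.1]
finger_gap: 1.003
offset [-3.3, 1.1, 192.9] angular [-0.2, -0.3, -0.0] rows 5
```

View pics/w5.png

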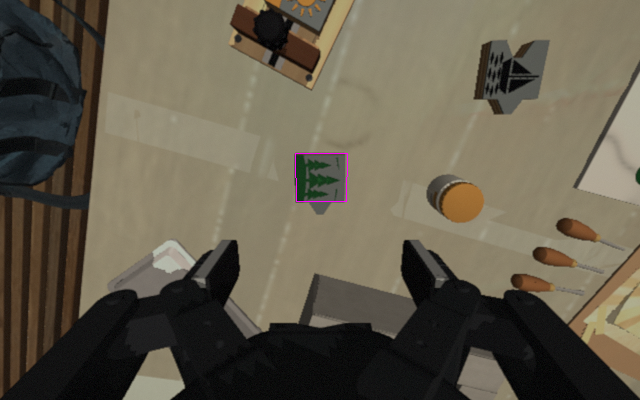

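```bash
python3 -m crank '[{"grip":0,"offset":[-2,1,45],"angular":[0,0,0]},{"grip":0,"offset":[-2,1,95],"angular":[0,0,0]},{"grip":0,"offset":[-2,1,140],"angular":[0,0,0]},{"grip":0,"offset":[-2,1,175],"angular":[0,0,0]},{"grip":0,"offset":[-2,1,192],"angular":[0,0,0]},{"grip":0,"offset":[-2,1,192],"angular":[0,0,0]}]' 
python3 -m crank '[{"grip":1,"offset":[0,0,0],"angular":[0,0,0]},{"grip":1,"offset":[0,0,0],"angular":[0,0,0]},{"grip":1,"offset":[0,0,0],"angular":[0,0,0]},{"grip":1,"offset":[0,0,0],"angular":[0,0,0]},{"grip":1,"offset":[0,0,0],"angular":[0,0,0]}]' 40
python3 -m crank '[{"grip":1,"offset":[0,0,-30],"angular":[0,0,0]},{"grip":1,"offset":[0,0,-80],"angular":[0,0,0]},{"grip":1,"offset":[0,0,-130],"angular":[0,0,0]},{"grip":1,"offset":[0,0,-180],"angular":[0,0,0]},{"grip":1,"offset":[0,0,-196],"angular":[0,0,0]},{"grip":1,"offset":[0,0,-196],"angular":[0,0,0]}]'
python3 - <<'E'
from h import *
from station import manip,vision
s=vision.snapshot("wrist"); overlay(s,[],"pics/w6.png"); m=manip.sense(); print(m["tcp_pos"])
p=loc(BED,[(.0,.118)])[0]; plan(m,p[0],p[1],.2,np.degrees(BED[2]))
E
```

```text
t: 7.85
tcp_pos: [0.4947, -0.2855, 0.0044]
tool_rot: [0.587, 0.81, 0.0, -0.004]
force: [-0.3, 0.0, 0.4]
finger_gap: 1.001
t: 8.35
tcp_pos: [0.4981, -0.2894, 0.009]
tool_rot: [0.587, 0.809, 0.0, 0.001]
force: [-0.1, 1.0, 7.8]
finger_gap: 0.687
t: 8.95
tcp_pos: [0.4989, -0.2904, 0.2072]
tool_rot: [0.587, 0.809, -0.0, 0.004]
force: [0.6, 0.2, -1.9]
finger_gap: 0.686
[ 0.49757907 -0.28932048  0.2046631 ]
offset [383.2, 77.5, 3.7] angular [0.1, 0.1, 26.9] rows 9
```

View pics/w6.png

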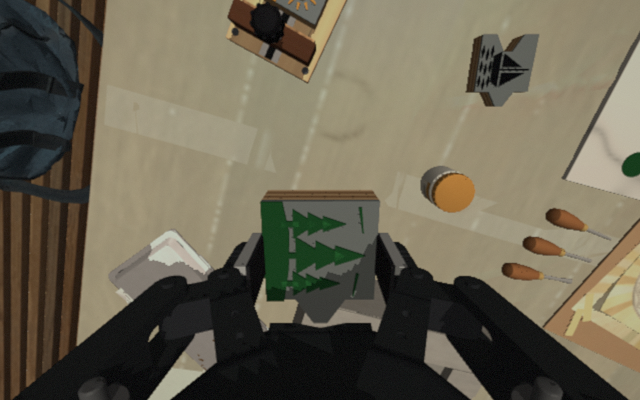

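```bash
python3 -m crank '[{"grip":1,"offset":[25,5,0],"angular":[0,0,2]},{"grip":1,"offset":[70,14,0],"angular":[0,0,5]},{"grip":1,"offset":[115,23,0],"angular":[0,0,9]},{"grip":1,"offset":[160,32,0],"angular":[0,0,13]},{"grip":1,"offset":[205,41,0],"angular":[0,0,17]},{"grip":1,"offset":[250,51,0],"angular":[0,0,21]},{"grip":1,"offset":[295,60,0],"angular":[0,0,25]},{"grip":1,"offset":[340,69,0],"angular":[0,0,26.9]},{"grip":1,"offset":[370,75,3],"angular":[0,0,26.9]},{"grip":1,"offset":[383,77,4],"angular":[0,0,26.9]}]'
python3 -m crank '[{"grip":1,"offset":[0,0,0],"angular":[0,0,0]},{"grip":1,"offset":[0,0,0],"angular":[0,0,0]}]'
python3 - <<'E'
from h import *
from station import manip,vision
m=manip.sense(); print(m["tcp_pos"])
p=loc(BED,[(.0,.118)])[0]; plan(m,p[0],p[1],.026,np.degrees(BED[2]))
s=vision.snapshot("wrist"); overlay(s,[(BED,[(.05,.15,.031),(-.05,.15,.031)])],"pics/w7.png"); 
E
```

```text
t: 10.0
tcp_pos: [0.449, 0.1013, 0.1972]
tool_rot: [0.758, 0.652, -0.002, -0.002]
force: [0.3, -0.2, -1.4]
finger_gap: 0.688
t: 10.2
tcp_pos: [0.4516, 0.0982, 0.1985]
tool_rot: [0.759, 0.651, -0.001, -0.0]
force: [0.1, 0.7, -1.3]
finger_gap: 0.688
[0.45156591 0.09821753 0.19847386]
offset [1.1, 1.1, 172.5] angular [-0.1, 0.1, 0.0] rows 5
```

View pics/w7.png

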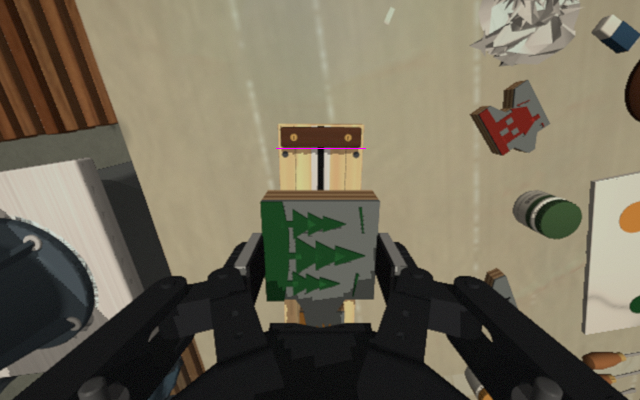

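The stop's inner edge coincides with the overlay at v≈149. Now I'll lower the pines.

```bash
python3 -m crank '[{"grip":1,"offset":[-1,1,40],"angular":[0,0,0]},{"grip":1,"offset":[-1,1,90],"angular":[0,0,0]},{"grip":1,"offset":[-1,1,130],"angular":[0,0,0]},{"grip":1,"offset":[-1,1,155],"angular":[0,0,0]},{"grip":1,"offset":[-1,1,168],"angular":[0,0,0]},{"grip":1,"offset":[-1,1,171],"angular":[0,0,0]},{"grip":1,"offset":[-1,1,171],"angular":[0,0,0]}]'
python3 -m crank '[{"grip":1,"offset":[0,0,0],"angular":[0,0,0]},{"grip":1,"offset":[0,0,2],"angular":[0,0,0]},{"grip":1,"offset":[0,0,2],"angular":[0,0,0]}]'
```

```text
t: 10.95
tcp_pos: [0.4531, 0.0966, 0.028]
tool_rot: [0.76, 0.65, -0.0, -0.0]
force: [-0.5, -0.1, -1.4]
finger_gap: 0.688
t: 11.25
tcp_pos: [0.4531, 0.0977, 0.027]
tool_rot: [0.76, 0.65, 0.001, 0.001]
force: [0.2, -0.5, -0.8]
finger_gap: 0.686
```

```bash
python3 -m crank '[{"grip":1,"offset":[0,0,2],"angular":[0,0,0]},{"grip":1,"offset":[0,0,2],"angular":[0,0,0]}]'
python3 -m crank '[{"grip":1,"offset":[0,0,1],"angular":[0,0,0]},{"grip":1,"offset":[0,0,1],"angular":[0,0,0]}]'
```

```text
t: 11.45
tcp_pos: [0.4527, 0.0978, 0.0245]
tool_rot: [0.759, 0.651, 0.0, 0.0]
force: [-0.2, -0.1, -1.1]
finger_gap: 0.686
t: 11.65
tcp_pos: [0.4527, 0.0979, 0.024]
tool_rot: [0.759, 0.651, 0.0, 0.0]
force: [-0.3, -0.3, 5.5]
finger_gap: 0.687
```

Contact shows at TCP z≈0.024, as expected. Release.

```bash
python3 -m crank '[{"grip":0.2,"offset":[0,0,0],"angular":[0,0,0]},{"grip":0.05,"offset":[0,0,0],"angular":[0,0,0]},{"grip":0,"offset":[0,0,0],"angular":[0,0,0]},{"grip":0,"offset":[0,0,-20],"angular":[0,0,0]},{"grip":0,"offset":[0,0,-70],"angular":[0,0,0]},{"grip":0,"offset":[0,0,-120],"angular":[0,0,0]},{"grip":0,"offset":[0,0,-170],"angular":[0,0,0]},{"grip":0,"offset":[0,0,-176],"angular":[0,0,0]},{"grip":0,"offset":[0,0,-176],"angular":[0,0,0]}]'
python3 - <<'E'
from h import *
from station import manip,vision
s=vision.snapshot("wrist"); z=.037
overlay(s,[(BED,np.array(sq(z))+[-.03,.116,0])],"pics/w8.png")
m=manip.sense();plan(m,.6778,.128,.2,27.1)
E
```

```text
t: 12.55
tcp_pos: [0.4535, 0.0978, 0.2009]
tool_rot: [0.759, 0.651, 0.002, 0.002]
force: [1.2, -0.9, -0.6]
finger_gap: 1.001
offset [64.5, 218.2, -0.7] angular [0.0, 0.0, -35.9] rows 6
```

View pics/w8.png

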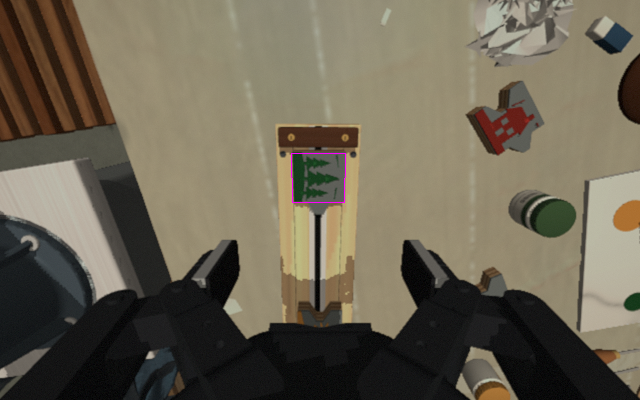

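The pines are well placed at (292–345, 152–203). House next.

```bash
python3 -m crank '[{"grip":0,"offset":[10,36,0],"angular":[0,0,-6]},{"grip":0,"offset":[23,79,0],"angular":[0,0,-13]},{"grip":0,"offset":[36,122,0],"angular":[0,0,-20]},{"grip":0,"offset":[49,165,0],"angular":[0,0,-28]},{"grip":0,"offset":[60,203,0],"angular":[0,0,-35]},{"grip":0,"offset":[64,218,0],"angular":[0,0,-36]},{"grip":0,"offset":[64,218,0],"angular":[0,0,-36]},{"grip":0,"offset":[64,218,0],"angular":[0,0,-36]}]'
python3 - <<'E'
from h import *
from station import manip,vision
s=vision.snapshot("wrist"); overlay(s,[(T["house"],sq(.022))],"pics/w9.png");plan(manip.sense(),.6778,.128,.005,27.1)
E
```

```text
t: 13.4
tcp_pos: [0.6757, 0.1273, 0.196]
tool_rot: [0.522, 0.853, -0.002, -0.003]
force: [0.1, 1.0, 0.5]
finger_gap: 0.998
offset [-1.0, 3.4, 191.7] angular [-0.3, -0.1, 0.0] rows 5
```

View pics/w9.png

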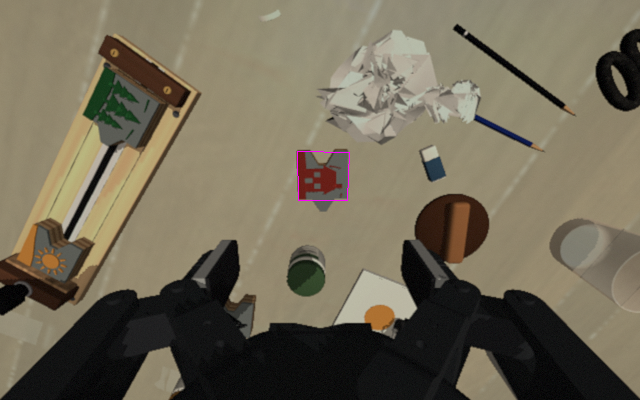

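```bash
python3 -m crank '[{"grip":0,"offset":[0,3,45],"angular":[0,0,1]},{"grip":0,"offset":[0,3,95],"angular":[0,0,1]},{"grip":0,"offset":[0,3,140],"angular":[0,0,1]},{"grip":0,"offset":[0,3,175],"angular":[0,0,1]},{"grip":0,"offset":[0,3,191],"angular":[0,0,1]},{"grip":0,"offset":[0,3,191],"angular":[0,0,1]}]' 
python3 -m crank '[{"grip":1,"offset":[0,0,0],"angular":[0,0,0]},{"grip":1,"offset":[0,0,0],"angular":[0,0,0]},{"grip":1,"offset":[0,0,0],"angular":[0,0,0]},{"grip":1,"offset":[0,0,0],"angular":[0,0,0]},{"grip":1,"offset":[0,0,0],"angular":[0,0,0]}]' 40
python3 -m crank '[{"grip":1,"offset":[0,0,-30],"angular":[0,0,0]},{"grip":1,"offset":[0,0,-80],"angular":[0,0,0]},{"grip":1,"offset":[0,0,-130],"angular":[0,0,0]},{"grip":1,"offset":[0,0,-180],"angular":[0,0,0]},{"grip":1,"offset":[0,0,-195],"angular":[0,0,0]},{"grip":1,"offset":[0,0,-195],"angular":[0,0,0]}]'
python3 - <<'E'
from h import *
from station import manip,vision
s=vision.snapshot("wrist"); overlay(s,[],"pics/w10.png"); m=manip.sense(); print(m["tcp_pos"])
p=loc(BED,[(.0,.046)])[0]; plan(m,p[0],p[1],.2,np.degrees(BED[2]))
E
```

```text
t: 14.05
tcp_pos: [0.6775, 0.1287, 0.0057]
tool_rot: [0.529, 0.849, -0.002, -0.003]
force: [-0.1, 0.3, -0.1]
finger_gap: 0.999
t: 14.55
tcp_pos: [0.6825, 0.129, 0.0114]
tool_rot: [0.529, 0.849, 0.001, 0.002]
force: [-1.0, 0.2, 7.2]
finger_gap: 0.685
t: 15.15
tcp_pos: [0.6826, 0.129, 0.2076]
tool_rot: [0.529, 0.849, 0.002, 0.003]
force: [0.9, 0.2, -1.6]
finger_gap: 0.685
[0.68059569 0.12893812 0.20426423]
offset [14.7, -259.2, 3.8] angular [0.1, 0.0, 35.0] rows 7
```

View pics/w10.png

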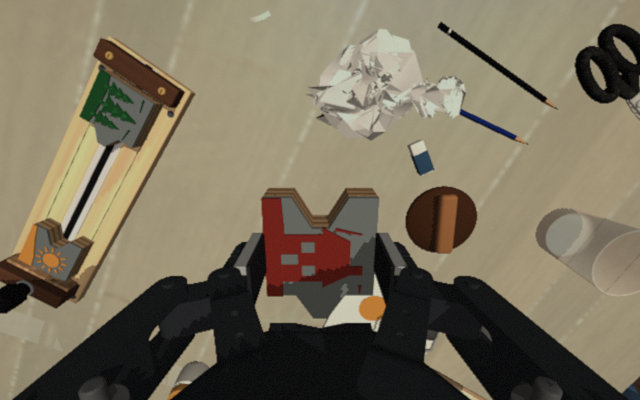

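```bash
python3 -m crank '[{"grip":1,"offset":[2,-25,0],"angular":[0,0,3]},{"grip":1,"offset":[4,-68,0],"angular":[0,0,9]},{"grip":1,"offset":[6,-111,0],"angular":[0,0,15]},{"grip":1,"offset":[8,-155,0],"angular":[0,0,21]},{"grip":1,"offset":[10,-198,0],"angular":[0,0,27]},{"grip":1,"offset":[12,-240,2],"angular":[0,0,34]},{"grip":1,"offset":[14,-257,3],"angular":[0,0,35]},{"grip":1,"offset":[14,-260,4],"angular":[0,0,35]},{"grip":1,"offset":[14,-260,4],"angular":[0,0,35]},{"grip":1,"offset":[14,-260,4],"angular":[0,0,35]}]'
python3 - <<'E'
from h import *
from station import manip,vision
m=manip.sense(); print(m["tcp_pos"])
p=loc(BED,[(.0,.044)])[0]; plan(m,p[0],p[1],.028,np.degrees(BED[2]))
s=vision.snapshot("wrist"); overlay(s,[(BED,np.array(sq(.037))+[-.03,.116,0]),(BED,np.array(sq(.1905+.0005))+[-.03,.046,0])],"pics/w11.png"); 
E
```

```text
t: 16.2
tcp_pos: [0.4422, 0.0269, 0.1987]
tool_rot: [0.759, 0.651, 0.0, -0.0]
force: [0.4, -0.0, -1.1]
finger_gap: 0.684
[0.44221987 0.02686757 0.19868847]
offset [-1.2, -0.9, 170.7] angular [0.0, -0.0, 0.0] rows 5
```

View pics/w11.png

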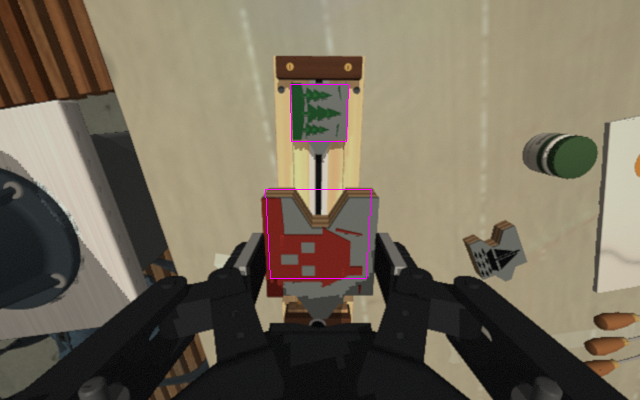

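```bash
python3 - <<'E'
from h import *
from station import manip,vision
s=vision.snapshot("wrist")
for z in (.205,.209):
  for y in (.042,.046,.05): print(z,y,proj(s,loc(BED,np.array(sq(z))+[-.03,y,0])).round().tolist())
E
```

```text
0.205 0.042 [[375.0, 204.0], [369.0, 298.0], [266.0, 298.0], [260.0, 203.0]]
0.205 0.046 [[375.0, 196.0], [369.0, 292.0], [266.0, 292.0], [260.0, 196.0]]
0.205 0.05 [[375.0, 189.0], [369.0, 286.0], [265.0, 286.0], [259.0, 189.0]]
0.209 0.042 [[376.0, 206.0], [370.0, 302.0], [265.0, 302.0], [259.0, 206.0]]
0.209 0.046 [[377.0, 199.0], [370.0, 296.0], [264.0, 296.0], [258.0, 198.0]]
0.209 0.05 [[377.0, 191.0], [371.0, 290.0], [264.0, 290.0], [258.0, 191.0]]
```

```bash
python3 -m crank '[{"grip":1,"offset":[-1,-1,40],"angular":[0,0,0]},{"grip":1,"offset":[-1,-1,90],"angular":[0,0,0]},{"grip":1,"offset":[-1,-1,130],"angular":[0,0,0]},{"grip":1,"offset":[-1,-1,155],"angular":[0,0,0]},{"grip":1,"offset":[-1,-1,167],"angular":[0,0,0]},{"grip":1,"offset":[-1,-1,170],"angular":[0,0,0]},{"grip":1,"offset":[-1,-1,170],"angular":[0,0,0]},{"grip":1,"offset":[-1,-1,170],"angular":[0,0,0]}]'
python3 -m crank '[{"grip":1,"offset":[0,0,1],"angular":[0,0,0]},{"grip":1,"offset":[0,0,1],"angular":[0,0,0]}]'
```

```text
t: 17.1
tcp_pos: [0.4408, 0.026, 0.0298]
tool_rot: [0.759, 0.651, 0.001, 0.001]
force: [-0.2, -0.6, -1.9]
finger_gap: 0.684
t: 17.3
tcp_pos: [0.4404, 0.0259, 0.029]
tool_rot: [0.759, 0.651, 0.001, 0.001]
force: [-1.6, 0.7, -1.9]
finger_gap: 0.682
```

```bash
python3 -m crank '[{"grip":1,"offset":[0,0,2],"angular":[0,0,0]},{"grip":1,"offset":[0,0,2],"angular":[0,0,0]}]'
python3 -m crank '[{"grip":1,"offset":[0,0,1],"angular":[0,0,0]},{"grip":1,"offset":[0,0,1],"angular":[0,0,0]}]'
```

```text
t: 17.5
tcp_pos: [0.4399, 0.0259, 0.0265]
tool_rot: [0.76, 0.65, 0.0, 0.0]
force: [-0.1, -0.3, -1.4]
finger_gap: 0.689
t: 17.7
tcp_pos: [0.4399, 0.026, 0.0263]
tool_rot: [0.76, 0.65, 0.0, 0.0]
force: [-1.7, 1.3, 8.7]
finger_gap: 0.687
```

Contact at the expected height. Release.

```bash
python3 -m crank '[{"grip":0.2,"offset":[0,0,0],"angular":[0,0,0]},{"grip":0.05,"offset":[0,0,0],"angular":[0,0,0]},{"grip":0,"offset":[0,0,0],"angular":[0,0,0]},{"grip":0,"offset":[0,0,-20],"angular":[0,0,0]},{"grip":0,"offset":[0,0,-70],"angular":[0,0,0]},{"grip":0,"offset":[0,0,-120],"angular":[0,0,0]},{"grip":0,"offset":[0,0,-170],"angular":[0,0,0]},{"grip":0,"offset":[0,0,-174],"angular":[0,0,0]},{"grip":0,"offset":[0,0,-174],"angular":[0,0,0]}]'
python3 - <<'E'
from h import *
from station import manip,vision
s=vision.snapshot("wrist"); z=.037
overlay(s,[(BED,np.array(sq(z))+[-.03,.046,0])],"pics/w12.png")
m=manip.sense();plan(m,.6545,-.1107,.2,16.5)
E
```

```text
t: 18.6
tcp_pos: [0.4406, 0.0259, 0.2007]
tool_rot: [0.759, 0.651, 0.001, 0.002]
force: [0.3, -0.2, 0.4]
finger_gap: 1.003
offset [-102.1, 233.5, -0.7] angular [0.0, 0.0, -25.3] rows 7
```

View pics/w12.png

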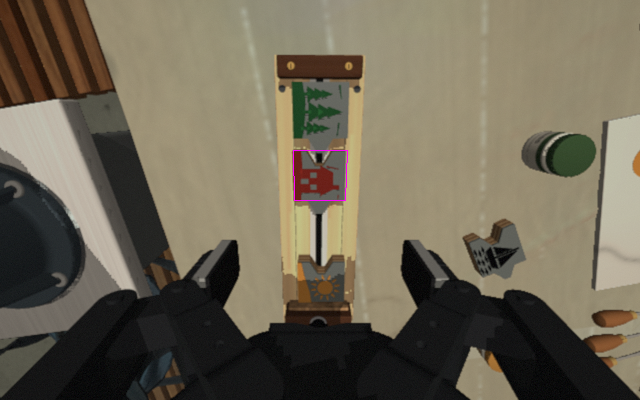

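The house is placed at (293–347, 150–201), aligned with the pines. Boat next.

```bash
python3 -m crank '[{"grip":0,"offset":[-13,30,0],"angular":[0,0,-3]},{"grip":0,"offset":[-30,70,0],"angular":[0,0,-8]},{"grip":0,"offset":[-48,110,0],"angular":[0,0,-13]},{"grip":0,"offset":[-65,150,0],"angular":[0,0,-18]},{"grip":0,"offset":[-83,190,0],"angular":[0,0,-22]},{"grip":0,"offset":[-98,225,0],"angular":[0,0,-25.3]},{"grip":0,"offset":[-102,233,0],"angular":[0,0,-25.3]},{"grip":0,"offset":[-102,233,0],"angular":[0,0,-25.3]},{"grip":0,"offset":[-102,233,0],"angular":[0,0,-25.3]}]'
python3 - <<'E'
from h import *
from station import manip,vision
s=vision.snapshot("wrist"); overlay(s,[(T["boat"],sq(.022))],"pics/w13.png");plan(manip.sense(),.6545,-.1107,.005,16.5)
E
```

```text
t: 19.55
tcp_pos: [0.6521, -0.1095, 0.1969]
tool_rot: [0.599, 0.801, -0.001, -0.003]
force: [-0.2, -0.1, -0.4]
finger_gap: 1.001
offset [-2.6, 2.6, 192.6] angular [-0.2, -0.2, -0.0] rows 5
```

View pics/w13.png

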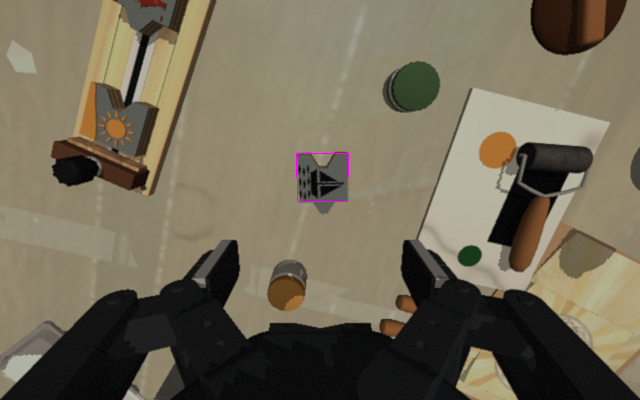

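```bash
python3 -m crank '[{"grip":0,"offset":[0,2,45],"angular":[0,0,0]},{"grip":0,"offset":[0,2,95],"angular":[0,0,0]},{"grip":0,"offset":[0,2,140],"angular":[0,0,0]},{"grip":0,"offset":[0,2,175],"angular":[0,0,0]},{"grip":0,"offset":[0,2,192],"angular":[0,0,0]},{"grip":0,"offset":[0,2,192],"angular":[0,0,0]}]' 
python3 -m crank '[{"grip":1,"offset":[0,0,0],"angular":[0,0,0]},{"grip":1,"offset":[0,0,0],"angular":[0,0,0]},{"grip":1,"offset":[0,0,0],"angular":[0,0,0]},{"grip":1,"offset":[0,0,0],"angular":[0,0,0]},{"grip":1,"offset":[0,0,0],"angular":[0,0,0]}]' 40
python3 -m crank '[{"grip":1,"offset":[0,0,-30],"angular":[0,0,0]},{"grip":1,"offset":[0,0,-80],"angular":[0,0,0]},{"grip":1,"offset":[0,0,-130],"angular":[0,0,0]},{"grip":1,"offset":[0,0,-180],"angular":[0,0,0]},{"grip":1,"offset":[0,0,-195],"angular":[0,0,0]},{"grip":1,"offset":[0,0,-195],"angular":[0,0,0]}]'
python3 - <<'E'
from h import *
from station import manip,vision
m=manip.sense(); print(m["tcp_pos"])
p=loc(BED,[(.0,-.023)])[0]; plan(m,p[0],p[1],.2,np.degrees(BED[2]))
E
```

```text
t: 20.2
tcp_pos: [0.6537, -0.1086, 0.005]
tool_rot: [0.598, 0.801, -0.001, -0.003]
force: [0.5, -0.5, -0.2]
finger_gap: 0.998
t: 20.7
tcp_pos: [0.6581, -0.1106, 0.0102]
tool_rot: [0.599, 0.801, 0.001, 0.002]
force: [-0.2, 1.2, 7.5]
finger_gap: 0.687
t: 21.3
tcp_pos: [0.6582, -0.1107, 0.2066]
tool_rot: [0.599, 0.801, 0.001, 0.004]
force: [-0.7, 0.3, -1.2]
finger_gap: 0.687
[ 0.65824426 -0.11065242  0.20660748]
offset [131.9, -198.2, 4.6] angular [0.4, 0.2, 25.3] rows 6
```

```bash
python3 -m crank '[{"grip":1,"offset":[15,-23,0],"angular":[0,0,3]},{"grip":1,"offset":[38,-58,0],"angular":[0,0,8]},{"grip":1,"offset":[62,-93,0],"angular":[0,0,13]},{"grip":1,"offset":[85,-128,0],"angular":[0,0,18]},{"grip":1,"offset":[108,-163,0],"angular":[0,0,23]},{"grip":1,"offset":[126,-190,2],"angular":[0,0,25.3]},{"grip":1,"offset":[132,-198,2],"angular":[0,0,25.3]},{"grip":1,"offset":[132,-198,2],"angular":[0,0,25.3]},{"grip":1,"offset":[132,-198,2],"angular":[0,0,25.3]},{"grip":1,"offset":[132,-198,2],"angular":[0,0,25.3]}]'
python3 - <<'E'
from h import *
from station import manip,vision
m=manip.sense(); print(m["tcp_pos"]); z=m["tcp_pos"][2]+.0118
p=loc(BED,[(.0,-.023)])[0]; plan(m,p[0],p[1],.027,np.degrees(BED[2]))
s=vision.snapshot("wrist"); overlay(s,[(BED,np.array(sq(.037))+[-.03,.046,0]),(BED,np.array(sq(z))+[-.03,-.023,0])],"pics/w14.png"); 
E
```

```text
t: 22.3
tcp_pos: [0.431, -0.0404, 0.2002]
tool_rot: [0.76, 0.65, 0.0, 0.001]
force: [0.4, -0.1, -2.8]
finger_gap: 0.688
[ 0.43098093 -0.04038371  0.2001851 ]
offset [0.1, -0.4, 173.2] angular [0.1, 0.0, -0.0] rows 5
```

View pics/w14.png

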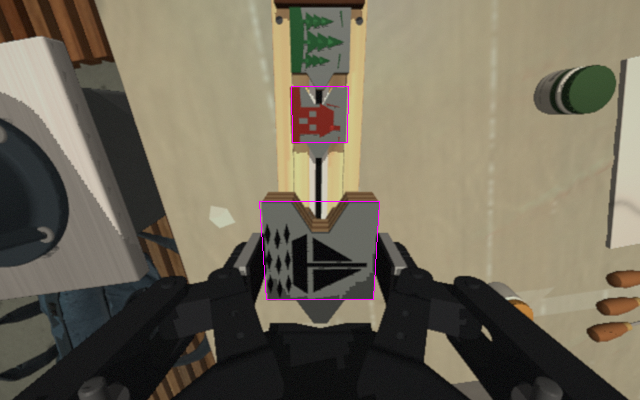

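The held boat matches its overlay. Lowering it.

```bash
python3 -m crank '[{"grip":1,"offset":[0,0,40],"angular":[0,0,0]},{"grip":1,"offset":[0,0,90],"angular":[0,0,0]},{"grip":1,"offset":[0,0,130],"angular":[0,0,0]},{"grip":1,"offset":[0,0,155],"angular":[0,0,0]},{"grip":1,"offset":[0,0,168],"angular":[0,0,0]},{"grip":1,"offset":[0,0,172],"angular":[0,0,0]},{"grip":1,"offset":[0,0,172],"angular":[0,0,0]},{"grip":1,"offset":[0,0,172],"angular":[0,0,0]}]'
python3 -m crank '[{"grip":1,"offset":[0,0,2],"angular":[0,0,0]},{"grip":1,"offset":[0,0,2],"angular":[0,0,0]}]'
```

```text
t: 23.15
tcp_pos: [0.43, -0.0399, 0.0287]
tool_rot: [0.759, 0.651, 0.0, 0.001]
force: [-0.3, 0.2, -1.4]
finger_gap: 0.686
t: 23.35
tcp_pos: [0.4296, -0.0397, 0.0269]
tool_rot: [0.759, 0.651, 0.0, 0.001]
force: [0.6, 0.4, -1.5]
finger_gap: 0.685
```

```bash
python3 -m crank '[{"grip":1,"offset":[0,0,2],"angular":[0,0,0]},{"grip":1,"offset":[0,0,2],"angular":[0,0,0]}]'
python3 -m crank '[{"grip":0.2,"offset":[0,0,0],"angular":[0,0,0]},{"grip":0.05,"offset":[0,0,0],"angular":[0,0,0]},{"grip":0,"offset":[0,0,0],"angular":[0,0,0]},{"grip":0,"offset":[0,0,-20],"angular":[0,0,0]},{"grip":0,"offset":[0,0,-70],"angular":[0,0,0]},{"grip":0,"offset":[0,0,-120],"angular":[0,0,0]},{"grip":0,"offset":[0,0,-170],"angular":[0,0,0]},{"grip":0,"offset":[0,0,-174],"angular":[0,0,0]},{"grip":0,"offset":[0,0,-174],"angular":[0,0,0]}]'
python3 - <<'E'
from h import *
from station import manip,vision
s=vision.snapshot("wrist"); overlay(s,[],"pics/w15.png")
s=vision.snapshot("top"); cv2.imwrite("pics/t15.png",cv2.resize(s["pixels"][220:285,280:420,::-1],None,fx=5,fy=5,interpolation=cv2.INTER_CUBIC))
m=manip.sense();p=loc(BED,[(0,-.148)])[0];plan(m,p[0],p[1],.2,np.degrees(BED[2])+90);print(m["q"])
E
```

```text
t: 23.55
tcp_pos: [0.4295, -0.0397, 0.0252]
tool_rot: [0.759, 0.651, 0.0, 0.001]
force: [0.1, -0.7, 5.3]
finger_gap: 0.688
t: 24.45
tcp_pos: [0.4297, -0.0398, 0.1997]
tool_rot: [0.759, 0.651, 0.001, 0.002]
force: [-0.1, -0.1, -0.9]
finger_gap: 1.001
offset [-125.7, 3.1, -2.7] angular [-0.1, -0.1, -90.0] rows 12
[-3.52598547e-01  3.23439775e-01  1.93868660e+00 -2.21999191e-05
  8.81987938e-01 -1.98204446e-01]
```

View pics/w15.png

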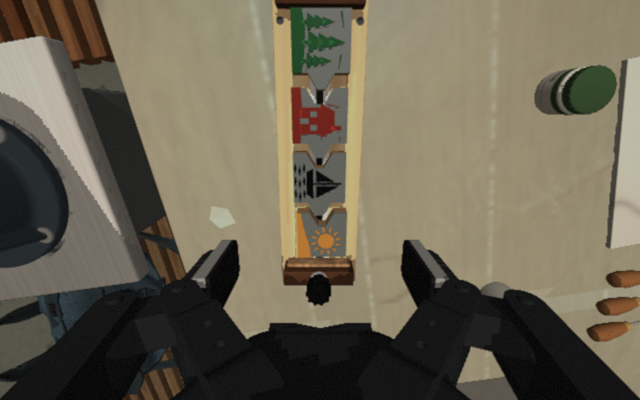

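View pics/t15.png

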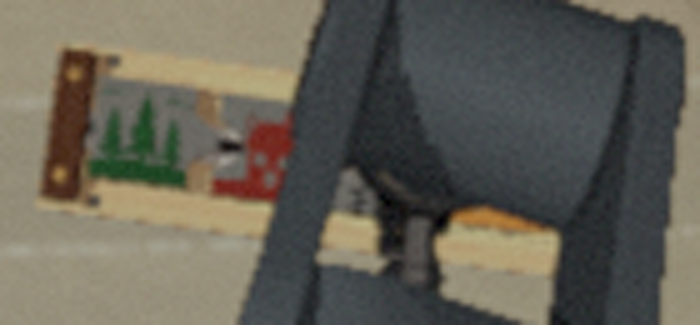

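All four pieces lie in order with their tongue tips just in the notches: pines v 8–75, house 87–145, boat 150–203, sun 208–258. Next I'll turn 90° over the knob so the jaws close along the bed.

```bash
python3 -m crank '[{"grip":0,"offset":[-10,0,0],"angular":[0,0,8]},{"grip":0,"offset":[-25,0,0],"angular":[0,0,16]},{"grip":0,"offset":[-40,1,0],"angular":[0,0,24]},{"grip":0,"offset":[-55,1,0],"angular":[0,0,32]},{"grip":0,"offset":[-70,2,0],"angular":[0,0,40]},{"grip":0,"offset":[-85,2,0],"angular":[0,0,48]},{"grip":0,"offset":[-100,3,0],"angular":[0,0,56]},{"grip":0,"offset":[-115,3,0],"angular":[0,0,64]},{"grip":0,"offset":[-125,3,0],"angular":[0,0,72]},{"grip":0,"offset":[-125,3,0],"angular":[0,0,80]}]'
python3 -m crank '[{"grip":0,"offset":[0,0,10],"angular":[0,0,8]},{"grip":0,"offset":[0,0,20],"angular":[0,0,10]},{"grip":0,"offset":[0,0,20],"angular":[0,0,10]},{"grip":0,"offset":[0,0,20],"angular":[0,0,10]}]'
python3 - <<'E'
from h import *
from station import manip,vision
m=manip.sense();print(m["tcp_pos"])
a=np.linspace(0,6.28,24,endpoint=False)
s=vision.snapshot("wrist"); overlay(s,[(BED,np.c_[.0135*np.cos(a),-.148+.0135*np.sin(a),.079+0*a])],"pics/w16.png")
p=loc(BED,[(0,-.148)])[0];plan(m,p[0],p[1],.053,np.degrees(BED[2])-90)
E
```

```text
t: 25.55
tcp_pos: [0.4117, -0.1641, 0.196]
tool_rot: [1.0, 0.006, -0.002, -0.001]
force: [-0.5, 0.8, 0.5]
finger_gap: 0.991
t: 25.95
tcp_pos: [0.4119, -0.1629, 0.1768]
tool_rot: [0.997, -0.077, -0.002, -0.001]
force: [0.5, -0.9, 0.0]
finger_gap: 0.999
[ 0.41188209 -0.16293209  0.17680658]
offset [0.4, 1.2, 123.8] angular [-0.1, 0.2, 0.0] rows 4
```

View pics/w16.png

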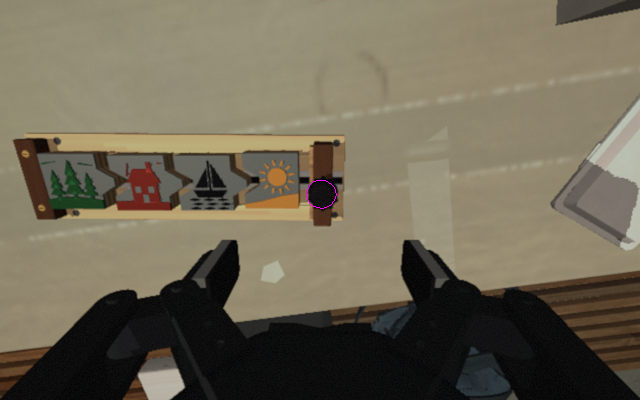

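The picture confirms the picture order, and the overlay circle sits on the knob at (322,194). Descending to grip it.

```bash
python3 -m crank '[{"grip":0,"offset":[0,1,45],"angular":[0,0,0]},{"grip":0,"offset":[0,1,90],"angular":[0,0,0]},{"grip":0,"offset":[0,1,115],"angular":[0,0,0]},{"grip":0,"offset":[0,1,122],"angular":[0,0,0]},{"grip":0,"offset":[0,1,122],"angular":[0,0,0]}]' 
python3 -m crank '[{"grip":1,"offset":[0,0,0],"angular":[0,0,0]},{"grip":1,"offset":[0,0,0],"angular":[0,0,0]},{"grip":1,"offset":[0,0,0],"angular":[0,0,0]},{"grip":1,"offset":[0,0,0],"angular":[0,0,0]},{"grip":1,"offset":[0,0,0],"angular":[0,0,0]},{"grip":1,"offset":[0,0,0],"angular":[0,0,0]},{"grip":1,"offset":[0,0,0],"angular":[0,0,0]}]' 30
```

```text
t: 26.5
tcp_pos: [0.4124, -0.1644, 0.0557]
tool_rot: [0.997, -0.077, -0.001, -0.001]
force: [-0.1, 0.7, -0.1]
finger_gap: 0.998
t: 27.2
tcp_pos: [0.4132, -0.1649, 0.0573]
tool_rot: [0.997, -0.077, 0.001, 0.001]
force: [0.2, 0.3, 6.3]
finger_gap: 0.304
```

```bash
python3 -m crank '[{"grip":1,"offset":[0,-4,0],"angular":[0,0,0]},{"grip":1,"offset":[0,-8,0],"angular":[0,0,0]},{"grip":1,"offset":[0,-12,0],"angular":[0,0,0]},{"grip":1,"offset":[0,-16,0],"angular":[0,0,0]},{"grip":1,"offset":[0,-20,0],"angular":[0,0,0]},{"grip":1,"offset":[0,-24,0],"angular":[0,0,0]},{"grip":1,"offset":[0,-28,0],"angular":[0,0,0]},{"grip":1,"offset":[0,-32,0],"angular":[0,0,0]},{"grip":1,"offset":[0,-36,0],"angular":[0,0,0]},{"grip":1,"offset":[0,-36,0],"angular":[0,0,0]}]'
python3 - <<'E'
from h import *
from station import manip,vision
m=manip.sense();s=vision.snapshot("wrist"); overlay(s,[],"pics/w17.png")
d=m["tcp_pos"][:2]-BED[:2];c,n=np.cos(BED[2]),np.sin(BED[2]);print(c*d[0]+n*d[1],-n*d[0]+c*d[1],m["force"])
E
```

```text
t: 28.2
tcp_pos: [0.4189, -0.1299, 0.0573]
tool_rot: [0.997, -0.077, 0.001, 0.001]
force: [-2.1, -1.8, 6.9]
finger_gap: 0.304
0.0018812309061939925 -0.1133171897520949 [-2.10161392 -1.78124999  6.87340399]
```

View pics/w17.png

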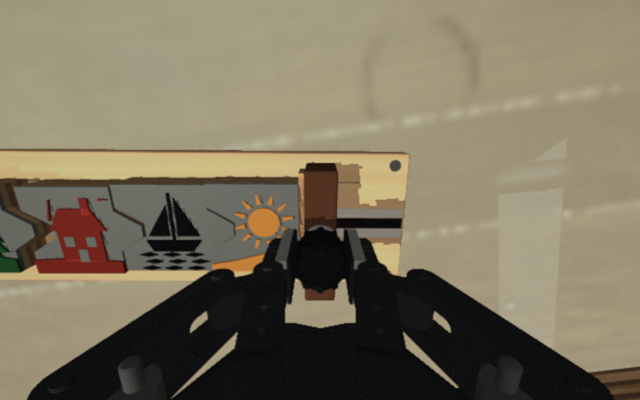

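The house, boat and sun are already meshed, with the bar at about 0.038. Continuing slowly.

```bash
python3 -m crank '[{"grip":1,"offset":[0,-3,0],"angular":[0,0,0]},{"grip":1,"offset":[0,-6,0],"angular":[0,0,0]},{"grip":1,"offset":[0,-9,0],"angular":[0,0,0]},{"grip":1,"offset":[0,-12,0],"angular":[0,0,0]},{"grip":1,"offset":[0,-14,0],"angular":[0,0,0]},{"grip":1,"offset":[0,-14,0],"angular":[0,0,0]}]'
python3 -m crank '[{"grip":1,"offset":[0,-1,0],"angular":[0,0,0]},{"grip":1,"offset":[0,-2,0],"angular":[0,0,0]},{"grip":1,"offset":[0,-2,0],"angular":[0,0,0]}]'
```

```text
t: 28.85
tcp_pos: [0.4211, -0.1163, 0.0573]
tool_rot: [0.997, -0.076, 0.001, 0.001]
force: [-2.1, -4.2, 7.0]
finger_gap: 0.299
t: 29.15
tcp_pos: [0.4214, -0.1147, 0.0573]
tool_rot: [0.997, -0.076, 0.001, 0.001]
force: [-2.8, -5.9, 6.0]
finger_gap: 0.303
```

```bash
python3 -m crank '[{"grip":1,"offset":[0,-1,0],"angular":[0,0,0]},{"grip":1,"offset":[0,-2,0],"angular":[0,0,0]},{"grip":1,"offset":[0,-2,0],"angular":[0,0,0]}]'
python3 -m crank '[{"grip":1,"offset":[0,-1,0],"angular":[0,0,0]},{"grip":1,"offset":[0,-1,0],"angular":[0,0,0]}]'
```

```text
t: 29.45
tcp_pos: [0.4216, -0.1128, 0.0573]
tool_rot: [0.997, -0.076, 0.001, 0.001]
force: [-3.1, -6.7, 5.9]
finger_gap: 0.304
t: 29.65
tcp_pos: [0.4218, -0.1118, 0.0573]
tool_rot: [0.997, -0.076, 0.001, 0.001]
force: [-2.9, -5.7, 6.0]
finger_gap: 0.304
```

```bash
python3 -m crank '[{"grip":1,"offset":[0,-1,0],"angular":[0,0,0]},{"grip":1,"offset":[0,-1,0],"angular":[0,0,0]}]'
python3 -m crank '[{"grip":1,"offset":[0,-1,0],"angular":[0,0,0]},{"grip":1,"offset":[0,-1,0],"angular":[0,0,0]}]'
```

```text
t: 29.85
tcp_pos: [0.4219, -0.1116, 0.0573]
tool_rot: [0.997, -0.076, 0.001, 0.002]
force: [-4.9, -11.0, 5.5]
finger_gap: 0.302
t: 30.05
tcp_pos: [0.4219, -0.1115, 0.0573]
tool_rot: [0.997, -0.075, 0.001, 0.003]
force: [-8.2, -15.6, 5.4]
finger_gap: 0.305
```

It's tight: 17 N with no further travel. I'll relax, release and lift.

```bash
python3 -m crank '[{"grip":1,"offset":[0,1,0],"angular":[0,0,0]},{"grip":0.6,"offset":[0,1.5,0],"angular":[0,0,0]},{"grip":0.3,"offset":[0,1.5,0],"angular":[0,0,0]},{"grip":0.1,"offset":[0,1.5,0],"angular":[0,0,0]},{"grip":0,"offset":[0,1.5,0],"angular":[0,0,0]},{"grip":0,"offset":[0,1.5,-20],"angular":[0,0,0]},{"grip":0,"offset":[0,1.5,-60],"angular":[0,0,0]},{"grip":0,"offset":[0,1.5,-110],"angular":[0,0,0]},{"grip":0,"offset":[0,1.5,-150],"angular":[0,0,0]},{"grip":0,"offset":[0,1.5,-150],"angular":[0,0,0]}]'
python3 - <<'E'
from h import *
from station import manip,vision
a=np.linspace(0,6.28,24,endpoint=False)
s=vision.snapshot("wrist"); o=lambda y:(BED,np.array(sq(.037))+[-.03,y,0])
overlay(s,[(BED,np.c_[.0135*np.cos(a),-.096+.0135*np.sin(a),.079+0*a])]+[o(y) for y in(.121,.063,.005,-.053)],"pics/w18.png")
overlay(s,[],"pics/w18r.png"); print(manip.sense()["tcp_pos"])
E
```

```text
t: 31.05
tcp_pos: [0.4243, -0.111, 0.211]
tool_rot: [0.997, -0.077, 0.005, 0.002]
force: [0.4, 0.3, -0.2]
finger_gap: 0.998
[ 0.42271914 -0.11015963  0.20863899]
```

View pics/w18.png

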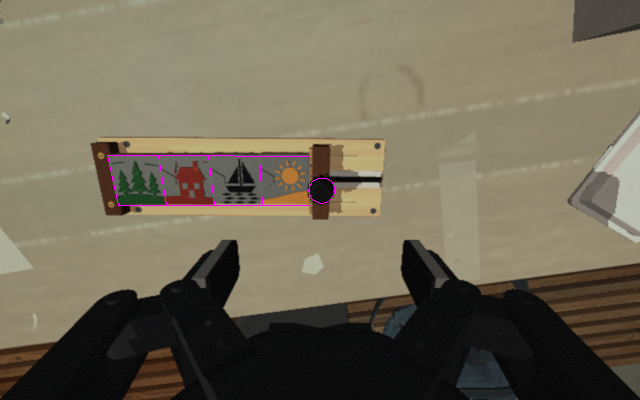

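View pics/w18r.png

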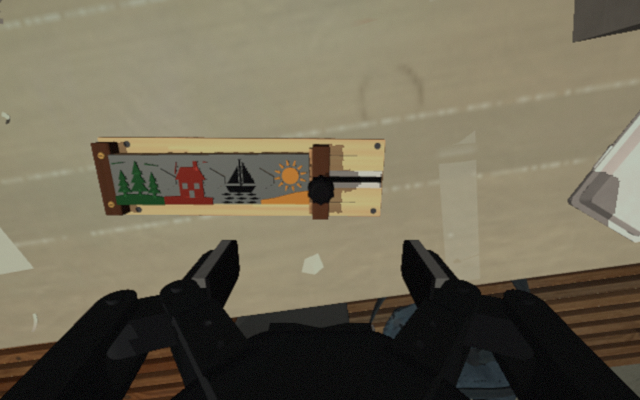

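```bash
python3 - <<'E'
from h import *
from station import manip,vision
a=cv2.imread("pics/top0.png"); s=vision.snapshot("top"); b=s["pixels"][:,:,::-1]
for n,(x,y) in {"black":(200,206),"moss":(335,158),"ochre":(426,176)}.items():
    t=a[y-14:y+14,x-14:x+14]; r=cv2.matchTemplate(np.ascontiguousarray(b[y-22:y+22,x-22:x+22]),t,cv2.TM_CCOEFF_NORMED); print(n,cv2.minMaxLoc(r)[1],cv2.minMaxLoc(r)[3])
w=cv2.imread("pics/w18r.png")[125:230,80:400]; w=cv2.resize(w,None,fx=2.4,fy=2.4,interpolation=cv2.INTER_CUBIC)
c=cv2.resize(np.ascontiguousarray(b[225:285,282:410]),None,fx=6,fy=5,interpolation=cv2.INTER_CUBIC)
cv2.imwrite("pics/f.png",np.vstack([w,c]))
E
```

```text
black 0.9971802234649658 (8, 8)
moss 0.9956170320510864 (8, 8)
ochre 0.9926676750183105 (8, 8)
```

View pics/f.png

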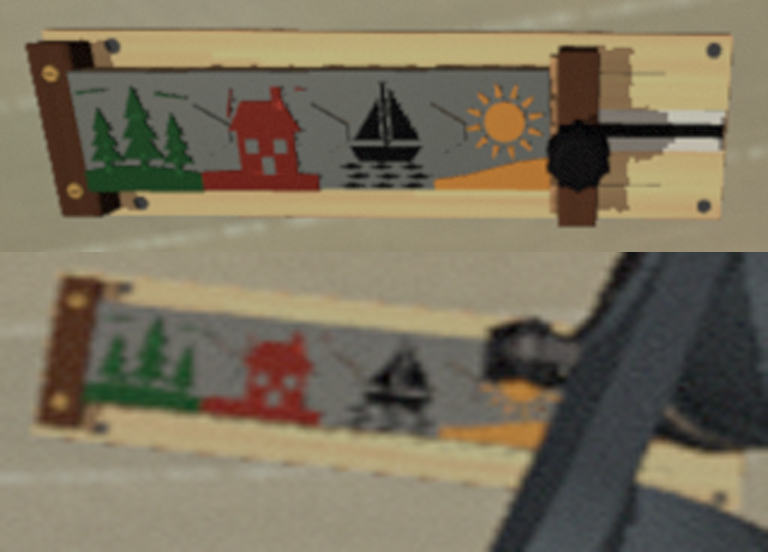

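The seams are closed, the row is straight and tight, and the jars have not moved.

```bash
python3 -c "
from station import manip
print(manip.sign_off(), manip.sense()['t'])"
```

```text
the job is handed in; nothing more can be done
the job is handed in; nothing more can be done
```

The picture is back together on the bed: pines against the stop, then house, boat and sun, all right way up. I gripped the clamp knob and slid the bar left until it stopped at about 17 N, then let go and lifted clear. The job is handed in at about 31 s.

**Last checks:**
- **Pieces:** the four pieces, the seams and the knob matched the tight positions to within a pixel or two (about 1–3 mm). All seams are closed and the row is straight.
- **Clamp:** its position, judged from the tool and the image, was about 0.055 m.
- **Jars:** all three ink jars matched the first top picture with no shift.

No check failed. The pieces gave about 7–8 N of upward force each time I closed the gripper on them. I allowed for this by lowering the last three onto the bed until I felt contact; the sun, placed first, was released about 1 mm up.

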